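Clear the watch box lid and hold it open

ROBOT

A 7-joint arm with a two-finger parallel gripper is mounted at the origin on the work surface. World frame = base frame: x ahead of the robot, y to its left, z up, the work surface at z = 0. Lengths are in m, angles in rad, forces in N, time in s.
With the tool pointing down it reaches from about 0.35 to 0.9 m from the base axis. Payload 8.1 kg.
Tool frame: the origin (TCP) lies between the finger pads; the fingertips stand 17 mm ahead of it and the grasp point (between the pads) lies 2 mm behind it; z points along the fingers, y is the direction in which the jaws open and shut (so a half turn about z gives the same grasp; the last joint's range is limited). The gripper opens to 92 mm and grips with 3 to 60 N. Pads are 19 mm wide; open, the fingers measure 130 mm over their backs; the gripper's body (75 mm by 190 mm) begins 47 mm behind the grasp point.
Start: joints at [1.192, 0.434, 0.025, 1.573, -0.012, 1.134, -0.075], TCP at [0.17, -0.601, 0.244] pointing down, gripper open.
Joint ranges: [-2.62, 2.62], [-0.44, 2.09], [-1.27, 1.32], [0.08, 2.57], [-1.32, 4.46], [0.12, 2], [-2.74, 2.74]. Speed limits (rad/s): [2.22, 2.22, 3.01, 3.01, 3.14, 3.14, 3.14].

INTERFACE

Orientations are given as a rotation vector (axis times angle).
In Python, from cell import arm gives the robot as it stands. The module is installed in compiled form; this text tells all that it offers.
- The arm moves only by the shell command python3 -m crank 'ROWS' [FORCE]. ROWS is JSON, a list of rows, each a list of 5 numbers: the opening, from 0 (shut) to 1 (fully open), then the shift along the world's x, y, z normalised to -1 to 1, where 1 is 40 cm, then the turn about the world's z normalised to -1 to 1, where 1 is 60 degrees. In form: [[fingers, tx, ty, tz, twist], ...]. A call has exactly 8 rows; each row shifts and turns the commanded pose from where the row before left it; what a row does not reach is not made up. A row lasts 1/12 s, in which the tool goes at most 41.7 mm and 7.16 degrees, less where a joint would pass 70% of its speed; a pose out of reach is approached as far as the arm can. A call with a number of a shift or a turn outside -1 to 1 is refused whole. A call with a gripper value outside its range is refused whole. The fingers move at their own pace and stop on an object; FORCE is the grip in N (left out, the last holds). Time passes only in rows, so rows that do not move let the fingers close, or fill a call up. It gives the time, the measured TCP pose, the force and the opening at its end, in the units of the state.
- arm.observe(): the state, without advancing time (a new reading comes with each control period).
- arm.get_image(name): name is "side" or "top"; returns the picture (400x640x3 uint8, red, green, blue); there is no depth.
- arm.get_calibration(name): a dict with "intrinsics" (3x3 intrinsics, pixels), "distortion" ([k1, k2, p1, p2, k3] as OpenCV has them; the pictures are not rectified), "extrinsics" (4x4, takes a point from camera to world coordinates). Camera axes: x right, y down, z forward; pixel columns grow to the right and rows downward; lengths in m; the calibration is good to about 2 mm. A picture is of the moment at which its call begins. get_calibration takes no time and is no camera call.
- arm.sign_off(): hands the job in, once; it reports no verdict.
The state is a dict: "clock": time; "joints": joint angles; "dq": joint speeds; "joint_efforts": joint torques, N m; "position": TCP position; "ee_rot": TCP orientation; "force": force on the tool from outside, world axes, zero at the start; "ft_torque": the same for the moment, N m; "width": opening from 0.0 (shut) to 1.0 (fully open).
Only numpy, scipy, OpenCV 4.12 (cv2) and the standard library are available. Lean on these libraries where they do the work, as an engineer would, in place of code of your own. Each camera call takes 0.05 s, during which the arm holds its last target.

TASK

Cedar chips have spilled onto the lid of the closed watch box: pick up the cedar block that stands on the shelf, sweep every chip off the lid onto the shelf with it without touching them with the gripper, and put the block back down on the shelf. Then open the lid to 60 degrees and keep holding it there with the gripper so that I can take a watch out; it has no stay and falls shut if let go, and it must not swing right back towards the jewelry tray. Finish while still holding the lid, and leave everything else on the shelf where it is.

Things in the scene. Friction and masses are not known exactly. Their poses are not given: they have to be found in the camera images.
- watch_box: Matte black plastic watch box, fixed to the shelf: 115 mm deep (its x), 210 wide (its y), 85 tall with the lid shut. Origin: centre of its underside. Its front (-x side, with the thumb tab) faces the robot to within 20 degrees; the hinge is on the far (+x) side. The flat lid top, 85 mm above the shelf, covers the whole outline; the lid is a 23 mm deep shell, its lower edge 62 mm above the shelf.
- watch_lid (a joint): Opening angle of the lid, rad: 0 shut, grows as its front rises and goes back, stop at 1.65; 60 degrees is 1.047. The hinge is free: the lid (about 0.26 kg) falls shut from anywhere below a right angle unless held; 1 to 2 N at the tab lifts it.
- lid_tab (a point): Grip point in the lid's thumb tab, moving with the lid: tab 26 mm wide (box y), 7 thick, sticking out 30 mm from the middle of the lid's front face; the point is 18 mm out from it, mid thickness; lid shut: x -75.5, y 0, z 69.5 mm in the box's frame. Gripped by its side edges from above, tips 6 mm below the point, it pivots between the fingers as the lid rises. x towards hinge, z out of lid top.
- lid_hinge (a point): Middle of the lid's hinge axis: x 57.5, y 0, z 62 mm in the watch box's frame. The axis is the box's y. The tab point is 133 mm from it along the lid and 7.5 mm above it when shut.
- cedar_block: Reddish cedar block with fine milled grooves, 100 mm long (its x), 22 mm thick (its y), 50 mm tall (its z), about 0.07 kg, standing free on its long edge on the shelf to the left or the right in front of the watch box. Origin: centre of its underside.
- chip0: Loose cedar chip, 24 x 15 x 8 mm, lying on the lid at the start. Origin: centre of its underside.
- chip1: Loose cedar chip, 21 x 16 x 9 mm, lying on the lid. Origin: centre of its underside.
- chip2: Loose cedar chip, 25 x 13 x 8 mm, lying on the lid. Origin: centre of its underside.
- chip3: Loose cedar chip, 20 x 17 x 8 mm, lying on the lid. Origin: centre of its underside.
- jewelry_tray: Three-tier clear acrylic jewelry tray, fixed, 150 mm deep, 240 mm wide, 118 mm tall, close behind the watch box's hinge side (about 50 mm gap). Origin: centre of its underside. Leave alone.
- trinket_dish: Round white ceramic trinket dish, 110 mm across the rim, 30 mm tall, loose, on the other side of the watch box from the cedar block; the cedar ball lies in it. Origin: centre of its underside. Leave alone.
- cedar_ball_center (a point): Centre of the cedar ball, 38 mm across, lying in the trinket dish. Leave it in the dish.
- hair_clip: Slightly arched silver metal hair clip, 72 x 14 x 13 mm, loose on the shelf between the robot and the watch box. Origin: centre of its underside. Leave alone.
- chip_jar: Open glass jar of cedar chips, 70 mm across, 70 mm tall, loose, at one side further back. Origin: centre of its underside. Leave alone.
- perfume_bottle: Amber glass perfume bottle with a black cap, 34 x 56 x 106 mm, loose, at the other side further back. Origin: centre of its underside. Leave alone.

How it is judged:
By the outcome, as a careful person would: the job done as asked, in the order asked, and still so for the second after the job is handed in, while the arm keeps its last pose, push and grip.
It also fails if it takes over 58 s, if anything falls off the work surface, if the arm or the gripper's body presses on something with over 40 N, if the wrist force passes 120 N, or if a joint passes its speed limit or range.

## Working session

There is one attempt and no reset: what is moved stays moved. The work goes in short steps, Python scripts to look and compute and a shell command to move; the robot and the scene stay as the last step left them, time stands still between calls to the robot, and variables do not carry over. Pictures are saved under pics/ and viewed, and the job is handed in when it is done.

```bash
ls; mkdir -p pics
python3 - <<'E'
from cell import arm
import cv2
s=arm.observe(); print(s)
for n in("side","top"):
    cv2.imwrite(f"pics/{n}0.png",arm.get_image(n)[:,:,::-1])
    c=arm.get_calibration(n); print(n,c)
E
```

```text
pics
{'clock': 0.0, 'joints': array([ 1.19240016,  0.43519811,  0.02498867,  1.5740902 , -0.01155178,
        1.1340104 , -0.07511574]), 'dq': array([ 4.70618767e-04,  7.86717648e-05, -4.60291292e-04, -1.69221732e-03,
        8.74409899e-04, -3.11414675e-04, -1.23946080e-05]), 'joint_efforts': array([-1.14259938e-04, -6.67847300e+01,  9.85531993e-01, -3.14461076e+01,
       -6.03368925e-02,  4.28451528e-02,  1.59214947e-04]), 'position': array([ 0.16998736, -0.60093601,  0.24296328]), 'ee_rot': array([-3.11029158e+00, -4.31517083e-01,  6.32252378e-04]), 'force': array([ 0.02054761, -0.01813532, -0.11750015]), 'ft_torque': array([-0.01971512, -0.03135744, -0.0570257 ]), 'width': 1.0017963814147546}
side {'intrinsics': array([[398.79345137,   0.        , 320.68728809],
       [  0.        , 398.79345137, 206.80570389],
       [  0.        ,   0.        ,   1.        ]]), 'distortion': array([-0.04616133,  0.        ,  0.        ,  0.        ,  0.        ]), 'extrinsics': array([[ 0.99180936, -0.09274378,  0.0878225 ,  0.51775584],
       [-0.12763728, -0.69388068,  0.70868775, -0.71060935],
       [-0.00478805, -0.71409256, -0.70003492,  0.78263619],
       [ 0.        ,  0.        ,  0.        ,  1.        ]])}
top {'intrinsics': array([[382.90492424,   0.        , 325.14446994],
       [  0.        , 382.90492424, 198.42893129],
       [  0.        ,   0.        ,   1.        ]]), 'distortion': array([-0.00927859,  0.        ,  0.        ,  0.        ,  0.        ]), 'extrinsics': array([[ 0.07560308, -0.97104851,  0.22660309,  0.38795238],
       [-0.99713557, -0.07312407,  0.01932672, -0.01542026],
       [-0.00219704, -0.22741516, -0.97379542,  0.98072859],
       [ 0.        ,  0.        ,  0.        ,  1.        ]])}
```

View pics/side0.png

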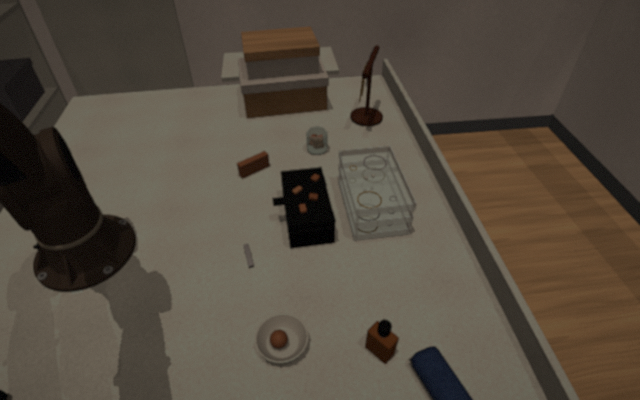

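View pics/top0.png

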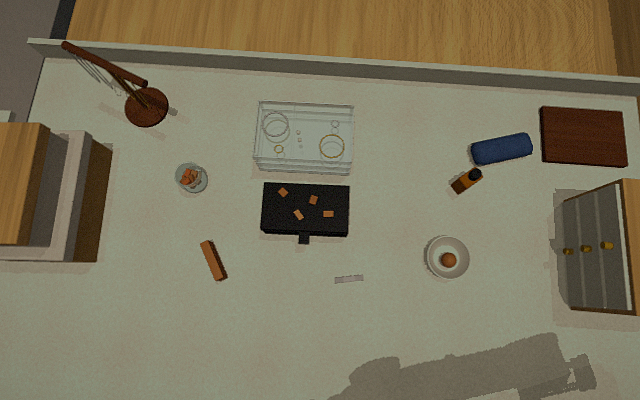

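The top view shows the box at about (305,208) with its tab at (304,239). The chips are at (283,192), (313,200), (298,214) and (328,213), the block at (213,260), the dish at (447,258) and the clip at (348,279). I'll zoom in next.

```bash
cat > h.py <<'E'
import numpy as np,cv2
from cell import arm
def ray(n,px):
    c=arm.get_calibration(n);K=c["intrinsics"];d=c["distortion"];E=c["extrinsics"]
    u=cv2.undistortPoints(np.array(px,float).reshape(-1,1,2),K,d).reshape(-1,2)
    r=np.c_[u,np.ones(len(u))]@E[:3,:3].T
    return E[:3,3],r
def plane(n,px,z):
    o,r=ray(n,px); return o+r*((z-o[2])/r[:,2])[:,None]
def proj(n,P):
    c=arm.get_calibration(n);E=np.linalg.inv(c["extrinsics"])
    return cv2.projectPoints(np.array(P,float).reshape(-1,3),cv2.Rodrigues(E[:3,:3])[0],E[:3,3],c["intrinsics"],c["distortion"])[0].reshape(-1,2)
E
python3 - <<'E'
import cv2
im=cv2.imread("pics/top0.png")
cv2.imwrite("pics/c1.png",cv2.resize(im[150:300,180:380],None,fx=4,fy=4,interpolation=cv2.INTER_CUBIC))
im=cv2.imread("pics/side0.png")
cv2.imwrite("pics/c2.png",cv2.resize(im[130:280,220:420],None,fx=4,fy=4,interpolation=cv2.INTER_CUBIC))
E
```

```text
(no output)
```

View pics/c1.png

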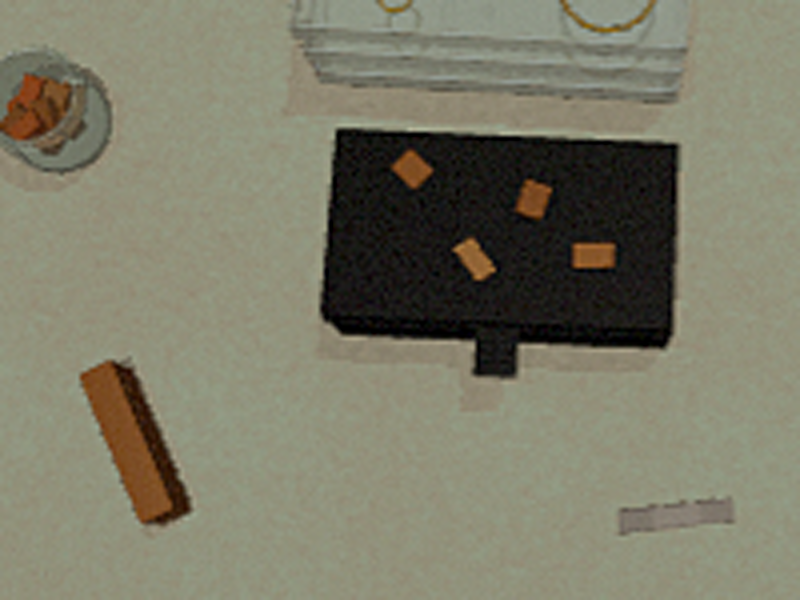

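View pics/c2.png

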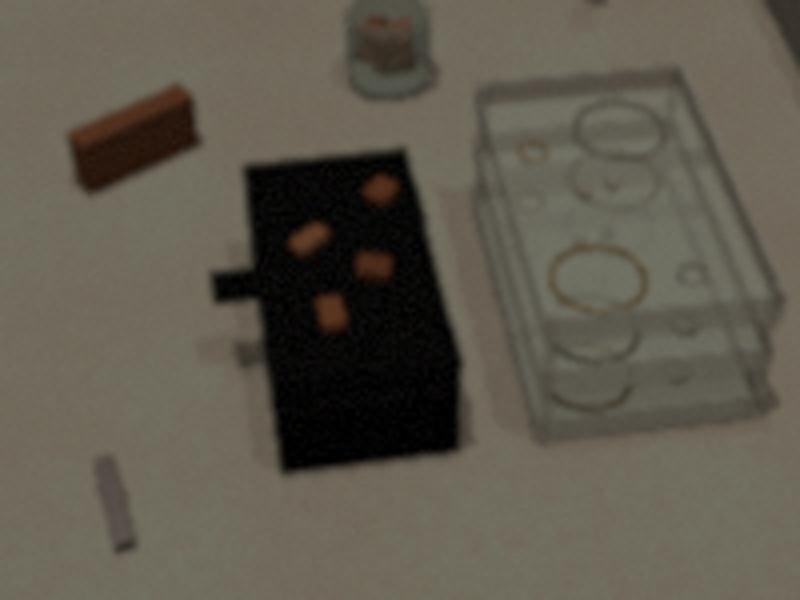

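Run:
```python
from h import *
f=lambda L,o:[((u+.5)/4-.5+o[0],(v+.5)/4-.5+o[1]) for u,v in L]
T=(180,150);S=(220,130)
np.set_printoptions(precision=4,suppress=True)
lt=plane("top",f([(336,130),(678,145),(671,328),(322,318)],T),.085);print(lt,[np.linalg.norm(lt[i]-lt[i-1]) for i in range(4)],lt.mean(0))
ls=plane("side",f([(405,152),(460,360),(272,364),(246,167)],S),.085);print(ls,ls.mean(0))
# tab outer corners, z .073 top
print("tab",plane("top",f([(474,376),(516,376)],T),.066),plane("side",f([(213,275),(217,300)],S),.073))
print("chips",plane("top",f([(412,169),(535,199),(475,259),(594,256)],T),.093))
print("chips side",plane("side",f([(381,188),(374,265),(309,238),(332,313)],S),.092))
b=plane("top",f([(81,374),(112,361),(173,514),(143,524)],T),.05);print("block",b,b.mean(0),np.linalg.norm(b[0]-b[3]),np.linalg.norm(b[0]-b[1]))
b=plane("side",f([(70,135),(182,87),(193,97),(80,150)],S),.05);print("block s",b,b.mean(0))
print("clip",plane("top",f([(620,520),(733,510)],T),.01))
print("dish",plane("top",[(447,258)],.03),"bottle",plane("top",[(474,174),(458,188)],.08),"jar",plane("top",f([(55,110)],T),.07))
print("tray front",plane("top",f([(296,30),(688,48),(323,80),(676,100)],T),[.118,.118,0,0][0]))
```

```text
[[ 0.6257  0.1544  0.085 ]
 [ 0.6319 -0.0532  0.085 ]
 [ 0.5203 -0.0559  0.085 ]
 [ 0.5107  0.1497  0.085 ]] [np.float64(0.11510302399373576), np.float64(0.2076290532574833), np.float64(0.11161145735905048), np.float64(0.20585887767655706)] [0.5721 0.0488 0.085 ]
[[ 0.6256  0.1498  0.085 ]
 [ 0.633  -0.0528  0.085 ]
 [ 0.52   -0.0411  0.085 ]
 [ 0.5151  0.1483  0.085 ]] [0.5735 0.0511 0.085 ]
tab [[0.4854 0.0587 0.066 ]
 [0.4873 0.0337 0.066 ]] [[0.4875 0.0554 0.073 ]
 [0.489  0.0316 0.073 ]]
chips [[ 0.6029  0.1048  0.093 ]
 [ 0.5901  0.03    0.093 ]
 [ 0.5513  0.0622  0.093 ]
 [ 0.5584 -0.0076  0.093 ]]
chips side [[ 0.6037  0.1053  0.092 ]
 [ 0.5904  0.0305  0.092 ]
 [ 0.5516  0.0617  0.092 ]
 [ 0.5597 -0.0093  0.092 ]]
block [[0.4702 0.2987 0.05  ]
 [0.4795 0.281  0.05  ]
 [0.3917 0.2314 0.05  ]
 [0.3845 0.2485 0.05  ]] [0.4315 0.2649 0.05  ] 0.0993402138795554 0.02000313168942045
block s [[0.3875 0.2464 0.05  ]
 [0.4717 0.2946 0.05  ]
 [0.4797 0.2807 0.05  ]
 [0.3952 0.2275 0.05  ]] [0.4335 0.2623 0.05  ]
clip [[ 0.4093 -0.0353  0.01  ]
 [ 0.4207 -0.1048  0.01  ]]
dish [[ 0.4816 -0.307   0.03  ]] bottle [[ 0.6864 -0.3571  0.08  ]
 [ 0.6478 -0.3178  0.08  ]] jar [[0.6294 0.3325 0.07  ]]
tray front [[ 0.6764  0.1787  0.118 ]
 [ 0.6826 -0.054   0.118 ]
 [ 0.6468  0.1592  0.118 ]
 [ 0.6501 -0.0489  0.118 ]]
```

```bash
python3 -m crank '[[1,0.064,0.068,0.015,0.03],[1,0.064,0.068,0.015,0.03],[1,0.064,0.068,0.015,0.03],[1,0.064,0.068,0.015,0.03],[1,0.064,0.068,0.015,0.03],[1,0.064,0.068,0.015,0.03],[1,0.064,0.068,0.015,0.03],[1,0.064,0.068,0.015,0.03]]' 25
```

```text
clock: 0.77
position: [0.3757, -0.3821, 0.2919]
ee_rot: [-3.032, -0.82, 0.001]
force: [0.5, -0.7, 0.2]
width: 1.0
```

```bash
python3 -m crank '[[1,0.02,0.09,0,0],[1,0.02,0.09,0,0],[1,0.02,0.09,0,0],[1,0.02,0.09,0,0],[1,0.02,0.09,0,0],[1,0.02,0.09,0,0],[1,0.02,0.09,0,0],[1,0.02,0.09,0,0]]' 25; python3 -m crank '[[1,0,0.09,0,0],[1,0,0.09,0,0],[1,0,0.09,0,0],[1,0,0.09,0,0],[1,0,0.09,0,0],[1,0,0.09,-0.03,0],[1,0,0.09,-0.04,0],[1,0,0.09,-0.05,0]]' 25
```

```text
clock: 1.43
position: [0.4387, -0.0941, 0.2917]
ee_rot: [3.033, 0.818, -0.0]
force: [0.1, -0.0, 0.1]
width: 1.0
clock: 2.1
position: [0.4391, 0.1941, 0.2439]
ee_rot: [-3.033, -0.817, -0.003]
force: [0.8, -0.1, 0.7]
width: 0.996
```

```bash
python3 -m crank '[[1,-0.004,0.0435,-0.05,0],[1,-0.004,0.0435,-0.05,0],[1,-0.004,0.0435,-0.05,0],[1,-0.004,0.0435,-0.05,0],[1,0,0,-0.05,0],[1,0,0,-0.05,0],[1,0,0,0,0],[1,0,0,0,0]]' 25
python3 - <<'E'
from h import *
im=arm.get_image("top")[:,:,::-1]; cv2.imwrite("pics/g1.png",cv2.resize(im[180:330,120:320],None,fx=4,fy=4))
im=arm.get_image("side")[:,:,::-1]; cv2.imwrite("pics/g2.png",cv2.resize(im[80:230,180:380],None,fx=4,fy=4))
E
```

```text
clock: 2.77
position: [0.4318, 0.2613, 0.1231]
ee_rot: [3.032, 0.819, -0.004]
force: [-0.3, 0.1, 1.0]
width: 0.999
```

View pics/g1.png

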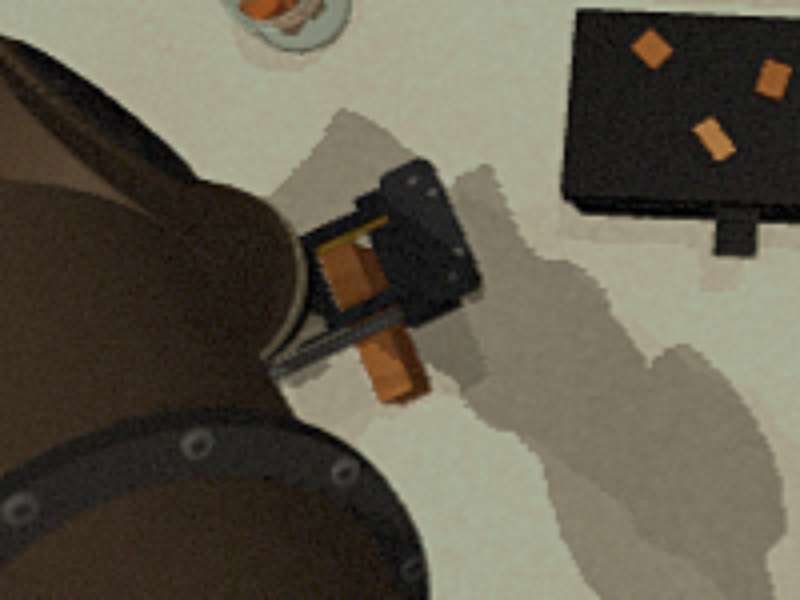

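View pics/g2.png

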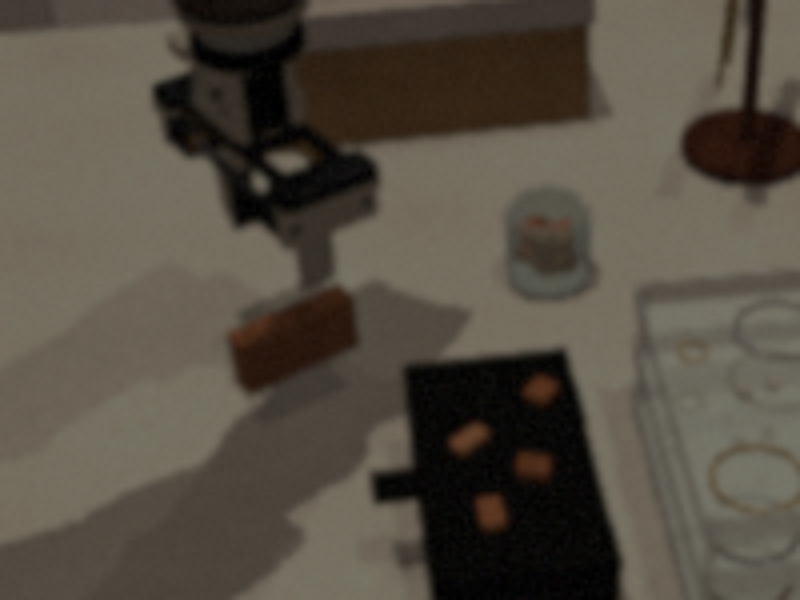

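The fingers straddle the block squarely: jaws across its thickness, with the hand at c1-style crop (390,270). Descending, then closing.

```bash
python3 -m crank '[[1,0.002,0.005,-0.034,0],[1,0,0,-0.034,0],[1,0,0,-0.034,0],[1,0,0,-0.034,0],[1,0,0,-0.034,0],[1,0,0,-0.033,0],[1,0,0,0,0],[0.5,0,0,0,0]]' 25;python3 -m crank '[[0.4,0,0,0,0],[0.3,0,0,0,0],[0.2,0,0,0,0],[0.1,0,0,0,0],[0,0,0,0,0],[0,0,0,0,0],[0,0,0,0,0],[0,0,0,0,0]]' 25
```

```text
clock: 3.53
position: [0.4338, 0.2639, 0.0434]
ee_rot: [-3.033, -0.818, -0.001]
force: [0.3, 0.3, 0.6]
width: 0.962
clock: 4.2
position: [0.4334, 0.2638, 0.0426]
ee_rot: [3.033, 0.818, 0.0]
force: [0.7, -0.7, -0.9]
width: 0.396
```

```bash
python3 -m crank '[[0,0,0,0,0],[0,0,0,0,0],[0,0,0,0,0],[0,0,0,0,0],[0,0,0,0,0],[0,0,0,0,0],[0,0,0,0,0],[0,0,0,0,0]]' 25
```

```text
clock: 4.87
position: [0.4334, 0.2638, 0.0425]
ee_rot: [3.033, 0.818, -0.0]
force: [-0.3, 0.5, -0.1]
width: 0.239
```

```bash
python3 -m crank '[[0,0,0,0.05,0],[0,0,0,0.1,0],[0,0,0,0.1,0],[0,0,0,0.1,0],[0,0.037,-0.0765,0.05,-0.06],[0,0.037,-0.0765,0,-0.06],[0,0.037,-0.0765,0,-0.06],[0,0.037,-0.0765,0,-0.06]]' 25;python3 -m crank '[[0,0.037,-0.0765,0,-0.038],[0,0.037,-0.0765,0,-0.038],[0,0.037,-0.0765,0,-0.038],[0,0.037,-0.0765,0,-0.038],[0,0.037,-0.0765,0,-0.038],[0,0.037,-0.0765,0,-0.038],[0,0,0,0,0],[0,0,0,0,0]]' 25
python3 - <<'E'
from h import *
im=arm.get_image("top")[:,:,::-1]; cv2.imwrite("pics/s1.png",cv2.resize(im[130:280,220:420],None,fx=4,fy=4))
im=arm.get_image("side")[:,:,::-1]; cv2.imwrite("pics/s2.png",cv2.resize(im[110:260,220:420],None,fx=4,fy=4))
E
```

```text
clock: 5.53
position: [0.4931, 0.1399, 0.2032]
ee_rot: [3.112, 0.427, 0.002]
force: [0.6, 0.5, -1.9]
width: 0.237
clock: 6.2
position: [0.5815, -0.0449, 0.2019]
ee_rot: [3.14, 0.051, -0.001]
force: [-1.2, 0.8, -0.6]
width: 0.236
```

View pics/s1.png

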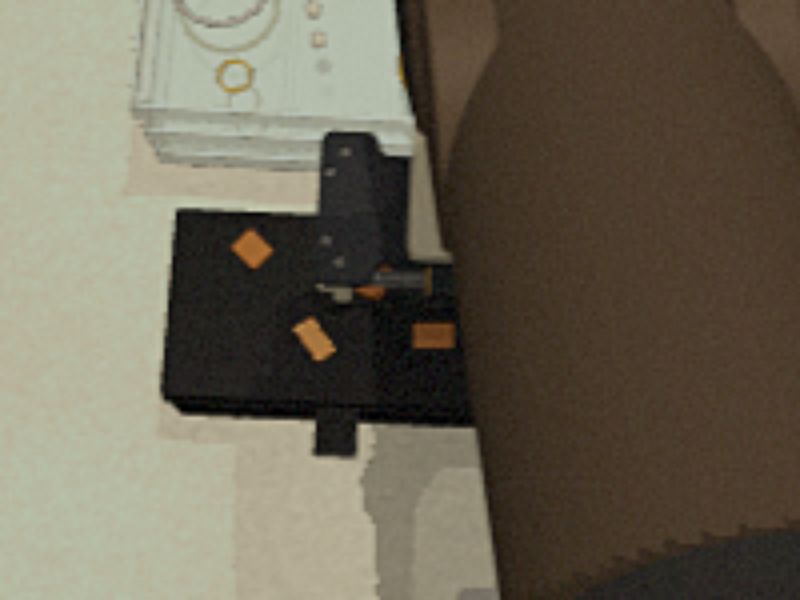

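View pics/s2.png

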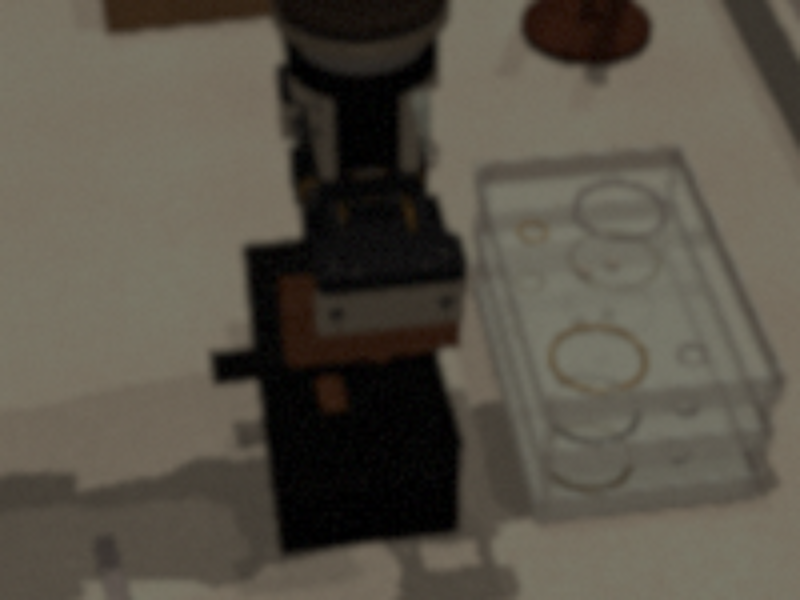

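```bash
python3 -m crank '[[0,0,0,-0.04,0],[0,0,0,-0.04,0],[0,0,0,-0.04,0],[0,0,0,-0.03,0],[0,0,0,-0.02,0],[0,0,0,-0.008,0],[0,0,0,0,0],[0,0,0,0,0]]' 25
python3 - <<'E'
from h import *
im=arm.get_image("side")[:,:,::-1]; cv2.imwrite("pics/s3.png",cv2.resize(im[110:260,220:420],None,fx=4,fy=4))
E
```

```text
clock: 6.97
position: [0.5817, -0.0419, 0.1319]
ee_rot: [-3.141, -0.059, -0.001]
force: [0.9, -0.3, -0.8]
width: 0.24
```

View pics/s3.png

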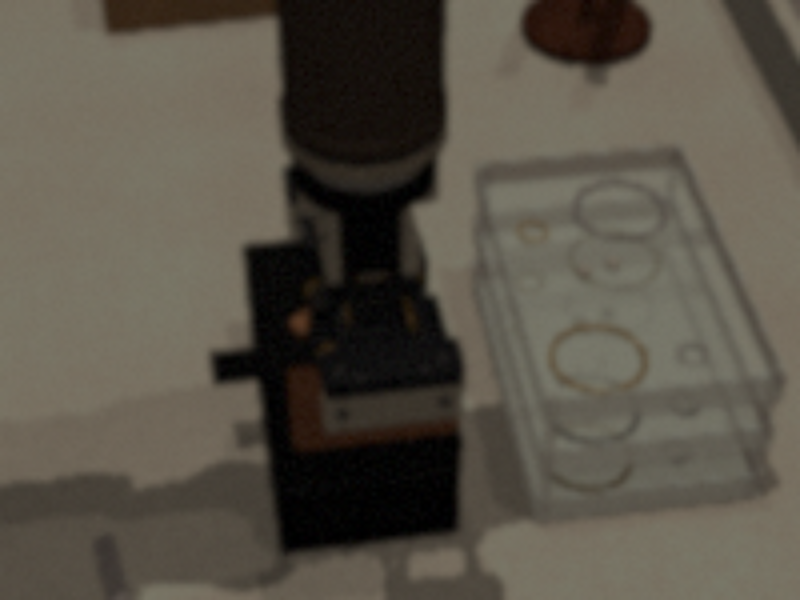

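```bash
python3 -m crank '[[0,0,0,-0.004,0],[0,0,0,0,0],[0,-0.001,0.015,0,0],[0,-0.001,0.025,0,0],[0,-0.001,0.025,0,0],[0,-0.001,0.025,0,0],[0,-0.001,0.025,0,0],[0,-0.001,0.025,0,0]]' 25
python3 -m crank '[[0,-0.001,0.025,0,0],[0,-0.001,0.025,0,0],[0,-0.001,0.025,0,0],[0,-0.001,0.025,0,0],[0,-0.001,0.025,0,0],[0,-0.001,0.025,0,0],[0,-0.001,0.025,0,0],[0,-0.001,0.02,0,0]]' 25
python3 - <<'E'
from h import *
im=arm.get_image("top")[:,:,::-1]; cv2.imwrite("pics/t1.png",cv2.resize(im[130:280,220:420],None,fx=4,fy=4))
im=arm.get_image("side")[:,:,::-1]; cv2.imwrite("pics/t2.png",cv2.resize(im[110:260,220:420],None,fx=4,fy=4))
E
```

```text
clock: 7.68
position: [0.5789, 0.0155, 0.1298]
ee_rot: [-3.141, -0.06, -0.0]
force: [-0.3, -0.3, -0.9]
width: 0.241
clock: 8.35
position: [0.5757, 0.0932, 0.1298]
ee_rot: [-3.141, -0.059, -0.0]
force: [0.6, -0.4, -0.6]
width: 0.236
```

View pics/t1.png

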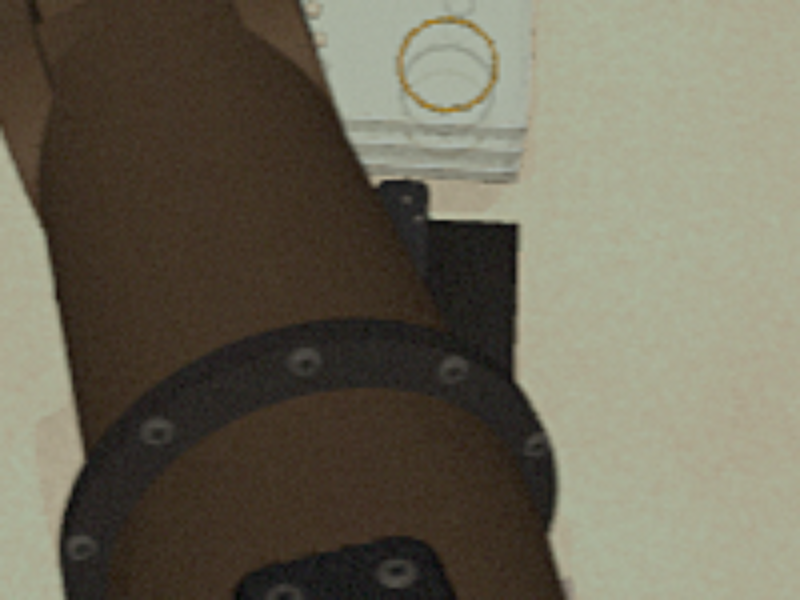

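View pics/t2.png

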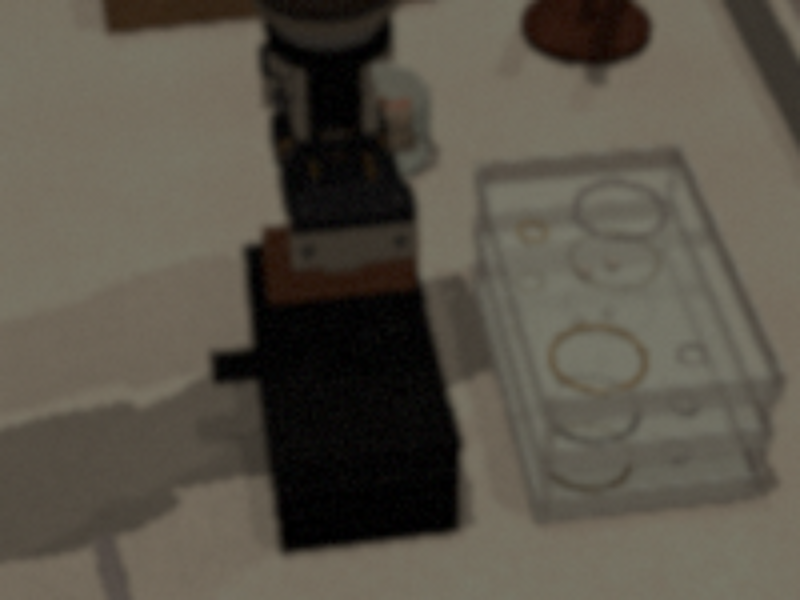

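The lid behind the block is clear, so every chip is ahead of it. Continuing slowly over the left edge.

```bash
python3 -m crank '[[0,-0.001,0.02,0,0],[0,-0.001,0.02,0,0],[0,-0.001,0.02,0,0],[0,-0.001,0.02,0,0],[0,-0.001,0.02,0,0],[0,-0.001,0.02,0,0],[0,-0.001,0.02,0,0],[0,-0.001,0.02,0,0]]' 25
python3 -m crank '[[0,0,0.02,0,0],[0,0,0.02,0,0],[0,0,0.02,0,0],[0,0,0.02,0,0],[0,0,0,0,0],[0,0,0,0,0],[0,0,0,0,0],[0,0,0,0,0]]' 25
python3 - <<'E'
from h import *
im=arm.get_image("side")[:,:,::-1]; cv2.imwrite("pics/u2.png",cv2.resize(im[110:260,220:420],None,fx=4,fy=4))
E
```

```text
clock: 9.12
position: [0.5725, 0.1568, 0.1297]
ee_rot: [-3.141, -0.058, 0.0]
force: [-0.0, 0.4, -0.0]
width: 0.235
clock: 9.78
position: [0.5727, 0.187, 0.1297]
ee_rot: [3.14, 0.057, -0.0]
force: [0.7, -0.8, 0.0]
width: 0.236
```

View pics/u2.png

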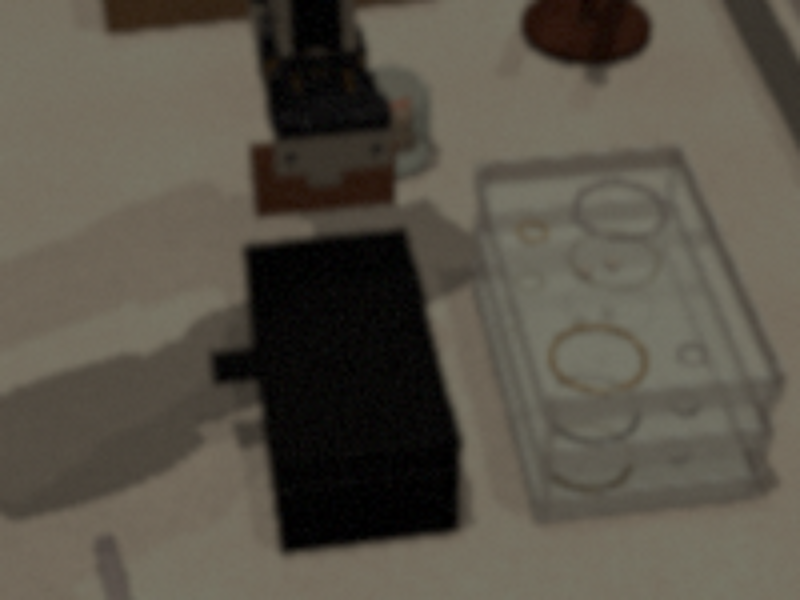

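The lid top is bare. Lifting and carrying the block back to where it stood.

```bash
python3 -m crank '[[0,0,0,0.06,0],[0,0,0,0.06,0],[0,-0.058,0.032,0,0.078],[0,-0.058,0.032,0,0.078],[0,-0.058,0.032,0,0.078],[0,-0.058,0.032,0,0.078],[0,-0.058,0.032,0,0.078],[0,-0.058,0.032,0,0.078]]' 25
python3 - <<'E'
from h import *
im=arm.get_image("top")[:,:,::-1]; cv2.imwrite("pics/v1.png",cv2.resize(im[150:300,150:350],None,fx=4,fy=4))
im=arm.get_image("side")[:,:,::-1]; cv2.imwrite("pics/v2.png",cv2.resize(im[80:230,200:400],None,fx=4,fy=4))
E
```

```text
clock: 10.5
position: [0.4324, 0.2645, 0.1779]
ee_rot: [3.032, 0.823, 0.001]
force: [-0.1, 0.7, -0.6]
width: 0.241
```

View pics/v1.png

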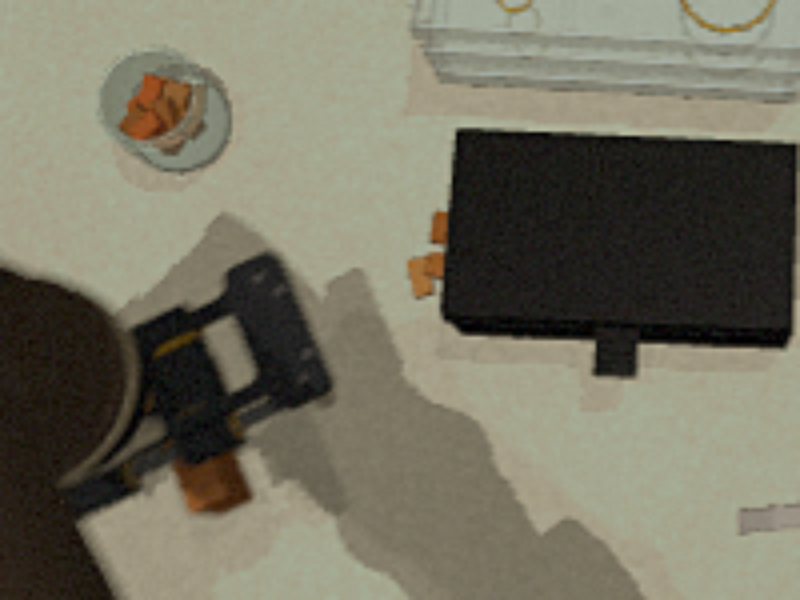

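View pics/v2.png

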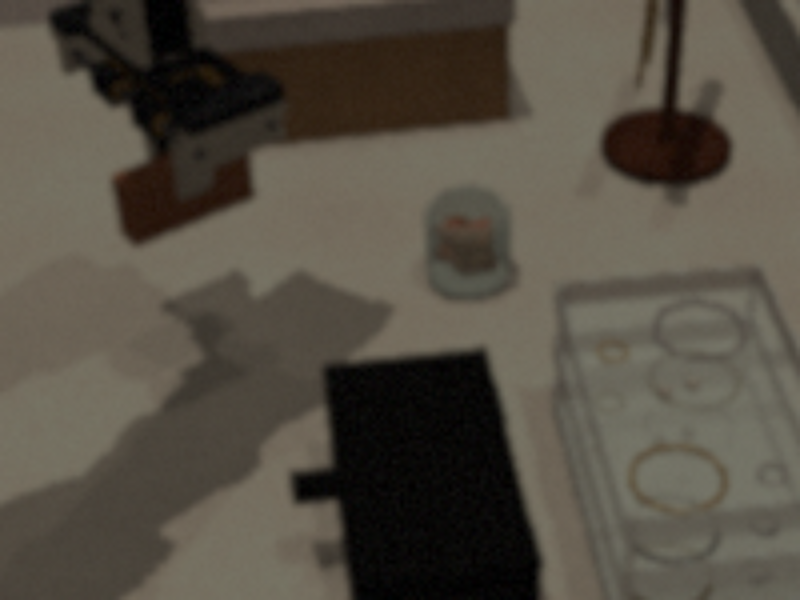

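```bash
python3 -m crank '[[0,0,0,-0.08,0],[0,0,0,-0.08,0],[0,0,0,-0.08,0],[0,0,0,-0.05,0],[0,0,0,-0.03,0],[0,0,0,-0.015,0],[0,0,0,0,0],[0,0,0,0,0]]' 25
```

```text
clock: 11.27
position: [0.434, 0.2644, 0.0439]
ee_rot: [3.033, 0.817, 0.001]
force: [-0.1, -0.0, -0.8]
width: 0.24
```

```bash
python3 -m crank '[[0,0,0,-0.002,0],[0,0,0,-0.001,0],[0,0,0,0,0],[0,0,0,0,0],[0.3,0,0,0,0],[0.4,0,0,0,0],[0.5,0,0,0,0],[0.6,0,0,0,0]]' 25;python3 -m crank '[[0.7,0,0,0,0],[0.8,0,0,0,0],[0.8,0,0,0,0],[0.8,0,0,0.02,0],[0.8,0,0,0.05,0],[0.8,0,0,0.1,0],[0.8,0,0,0.1,0],[0.8,0,0,0.1,0]]' 25
```

```text
clock: 11.93
position: [0.4334, 0.2647, 0.0426]
ee_rot: [-3.033, -0.818, -0.0]
force: [-0.2, -1.0, -0.3]
width: 0.469
clock: 12.6
position: [0.4326, 0.2645, 0.1926]
ee_rot: [-3.033, -0.819, 0.002]
force: [1.3, -0.9, -0.4]
width: 0.802
```

```bash
python3 -m crank '[[0.7,0.02,-0.068,0,-0.0585],[0.65,0.02,-0.068,0,-0.0585],[0.65,0.02,-0.068,0,-0.0585],[0.65,0.02,-0.068,0,-0.0585],[0.65,0.02,-0.068,0,-0.0585],[0.65,0.02,-0.068,0,-0.0585],[0.65,0.02,-0.068,0,-0.0585],[0.65,0.02,-0.068,0,-0.0585]]' 25
python3 - <<'E'
from h import *
im=arm.get_image("top")[:,:,::-1]; cv2.imwrite("pics/w1.png",cv2.resize(im[150:300,180:380],None,fx=4,fy=4))
im=arm.get_image("side")[:,:,::-1]; cv2.imwrite("pics/w2.png",cv2.resize(im[100:250,200:400],None,fx=4,fy=4))
print(proj("side",[[.497,.0471,.0695]]))
E
```

```text
clock: 13.27
position: [0.4974, 0.0458, 0.1913]
ee_rot: [-3.141, -0.054, -0.001]
force: [0.5, 0.4, -0.4]
width: 0.648
[[276.80572066 201.18400804]]
```

View pics/w1.png

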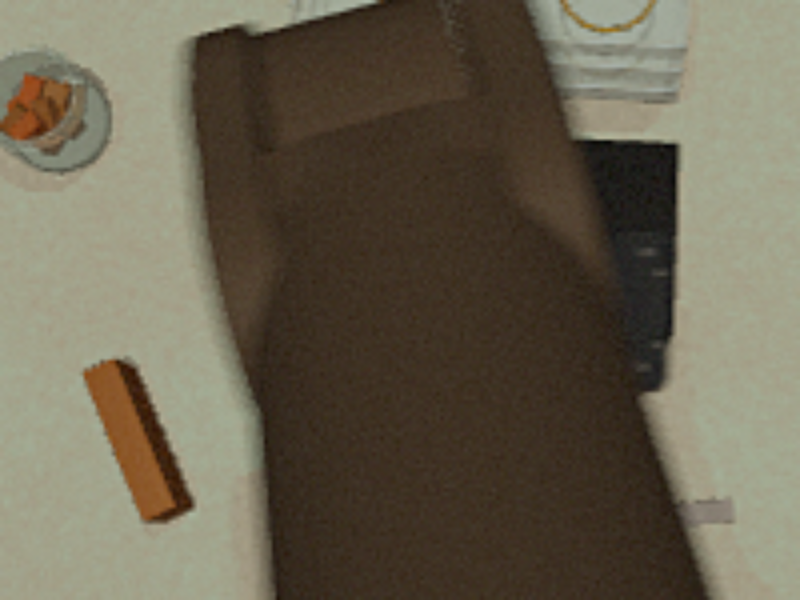

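View pics/w2.png

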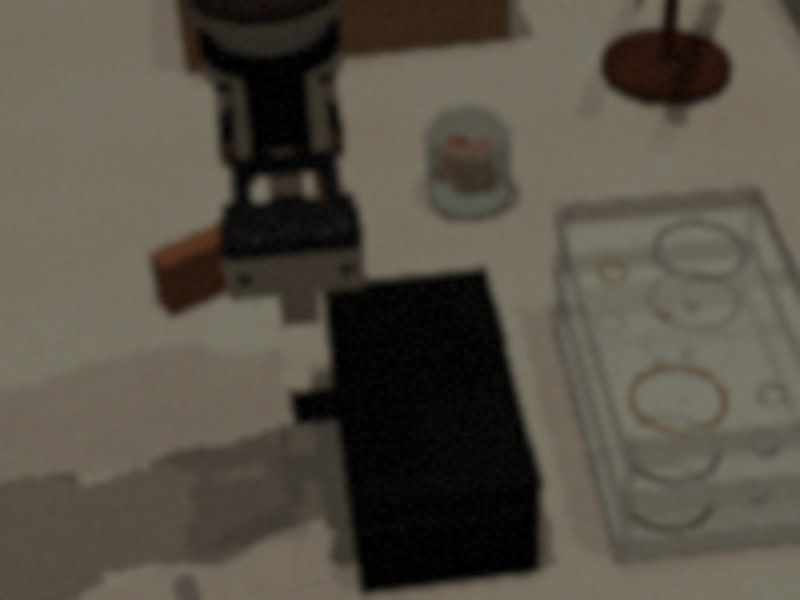

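```bash
python3 -m crank '[[0.65,0,0.002,-0.05,0],[0.65,0,0,-0.05,0],[0.65,0,0,-0.05,0],[0.65,0,0,-0.05,0],[0.65,0,0,-0.04,0],[0.65,0,0,-0.03,0],[0.65,0,0,-0.006,0],[0.65,0,0,0,0]]' 15
python3 - <<'E'
from h import *
im=arm.get_image("side")[:,:,::-1]; cv2.imwrite("pics/x2.png",cv2.resize(im[130:280,200:400],None,fx=4,fy=4))
E
```

```text
clock: 14.03
position: [0.4968, 0.0483, 0.0799]
ee_rot: [-3.141, -0.06, 0.002]
force: [-0.1, 0.9, 0.7]
width: 0.649
```

View pics/x2.png

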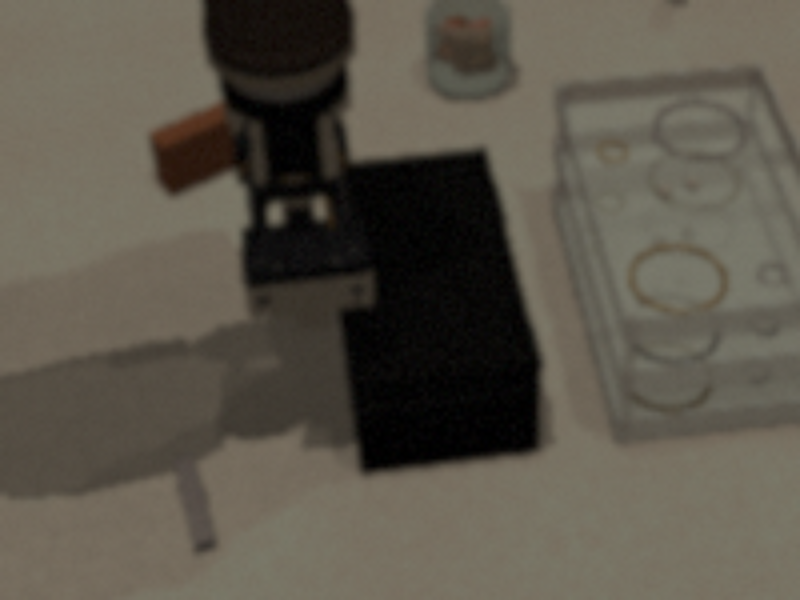

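```bash
python3 -m crank '[[0.5,0,0,0,0],[0.4,0,0,0,0],[0.3,0,0,0,0],[0.2,0,0,0,0],[0.1,0,0,0,0],[0,0,0,0,0],[0,0,0,0,0],[0,0,0,0,0]]' 15;python3 -m crank '[[0,0,0,0,0],[0,0,0,0,0],[0,0,0,0,0],[0,0,0,0,0],[0,0,0,0,0],[0,0,0,0,0],[0,0,0,0,0],[0,0,0,0,0]]' 15
python3 - <<'E'
import numpy as np
for d in range(0,61,6):
    t=np.radians(d);x=-.133*np.cos(t)+.0075*np.sin(t);z=.133*np.sin(t)+.0075*np.cos(t)
    print(d,round((x+.133)/.4,4),round((z-.0075)/.4,4))
E
```

```text
clock: 14.75
position: [0.4975, 0.0466, 0.0804]
ee_rot: [3.14, 0.056, 0.0]
force: [0.1, -5.4, 4.5]
width: 0.278
clock: 15.42
position: [0.4975, 0.0466, 0.0804]
ee_rot: [3.14, 0.056, 0.0]
force: [-0.7, -4.8, 4.6]
width: 0.28
0 0.0 0.0
6 0.0038 0.0347
12 0.0112 0.0687
18 0.0221 0.1018
24 0.0364 0.1336
30 0.0539 0.1637
36 0.0745 0.1919
42 0.098 0.2177
48 0.1239 0.2409
54 0.1522 0.2613
60 0.1825 0.2786
```

```bash
python3 -m crank '[[0,0.002,-0.002,0.017,0],[0,0.002,0,0.018,0],[0,0.0035,0,0.017,0],[0,0.004,0,0.017,0],[0,0.0055,0.0005,0.0165,0],[0,0.0055,0,0.0165,0],[0,0.007,0.0005,0.016,0],[0,0.007,0,0.016,0]]' 20
python3 - <<'E'
from h import *
im=arm.get_image("side")[:,:,::-1]; cv2.imwrite("pics/y2.png",cv2.resize(im[100:250,200:400],None,fx=4,fy=4))
E
```

```text
clock: 16.08
position: [0.512, 0.047, 0.1343]
ee_rot: [3.141, 0.058, -0.001]
force: [1.5, -5.1, -4.2]
width: 0.277
```

View pics/y2.png

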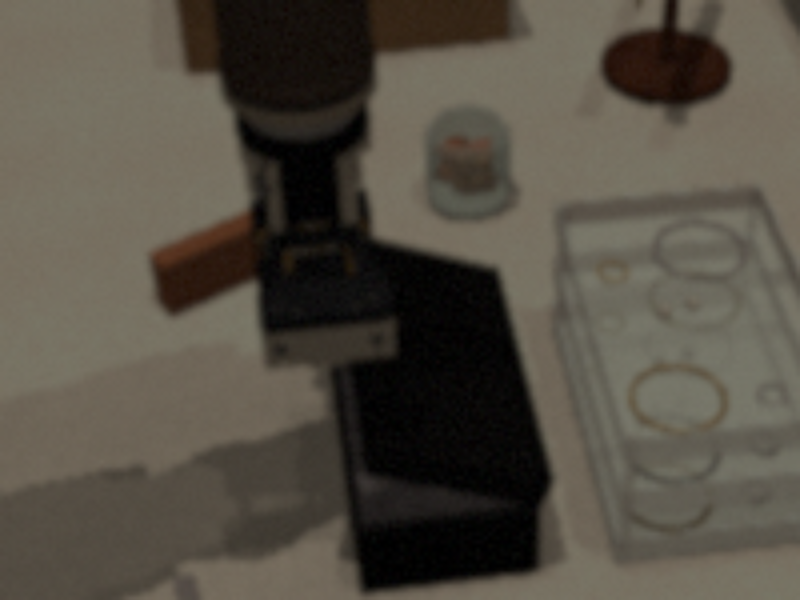

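```bash
python3 -m crank '[[0,0.009,-0.001,0.015,0],[0,0.009,0,0.015,0],[0,0.0103,0,0.0141,0],[0,0.0103,0.0005,0.0141,0],[0,0.0118,0,0.013,0],[0,0.0118,0.0005,0.013,0],[0,0.013,0.0005,0.0116,0],[0,0.013,0.0005,0.0116,0]]' 20
python3 -m crank '[[0,0.0142,0.0005,0.0102,0],[0,0.0142,0.0005,0.0102,0],[0,0.0152,0.0005,0.0087,0],[0,0.0152,0.0005,0.0087,0],[0,0,0,0,0],[0,0,0,0,0],[0,0,0,0,0],[0,0,0,0,0]]' 20
python3 - <<'E'
from h import *
im=arm.get_image("side")[:,:,::-1];cv2.imwrite("pics/zz2f.png",im); cv2.imwrite("pics/z2.png",cv2.resize(im[100:250,200:400],None,fx=4,fy=4))
im=arm.get_image("top")[:,:,::-1]; cv2.imwrite("pics/zz1f.png",im);cv2.imwrite("pics/z1.png",cv2.resize(im[130:280,200:400],None,fx=4,fy=4))
E
```

```text
clock: 16.8
position: [0.5477, 0.048, 0.1773]
ee_rot: [-3.141, -0.058, -0.0]
force: [-1.8, -2.1, -0.9]
width: 0.277
clock: 17.47
position: [0.571, 0.0487, 0.192]
ee_rot: [-3.141, -0.058, -0.001]
force: [-3.0, -1.7, 5.3]
width: 0.279
```

View pics/z2.png

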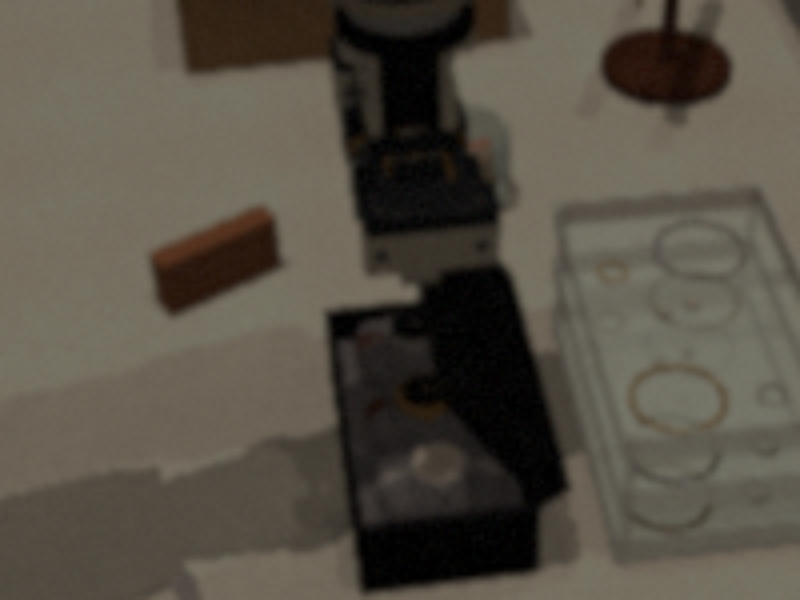

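View pics/zz1f.png

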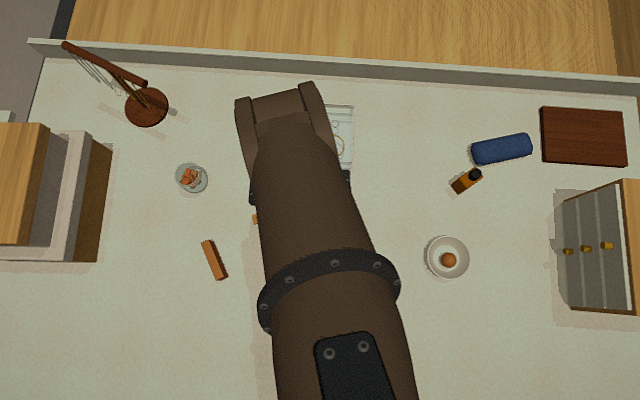

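Run:
```python
from h import *
im0=cv2.imread("pics/zz2f.png")
im=cv2.resize(im0[100:250,200:400],None,fx=4,fy=4)
im=np.clip(im.astype(float)*2.2,0,255).astype(np.uint8)
a=.038;R=np.array([[np.cos(a),-np.sin(a),0],[np.sin(a),np.cos(a),0],[0,0,1]])
for deg,col in((57,(255,0,0)),(60,(0,255,0)),(63,(0,0,255))):
    t=np.radians(deg)
    P=[]
    for x,y,z in((-.115,-.105,.023),(-.115,.105,.023),(0,.105,.023),(0,-.105,.023),(-.115,-.105,.023),(-.115,-.105,0),(0,-.105,0)):
        X=x*np.cos(t)+z*np.sin(t);Z=-x*np.sin(t)+z*np.cos(t)
        P.append(np.array([.5725,.05,0])+R@[.0575+X,y,.062+Z])
    p=(proj("side",P)-[200,100]+.5)*4-.5
    cv2.polylines(im,[p.round().astype(int)],False,col,1)
cv2.imwrite("pics/ov.png",im)
```

```text
(no output)
```

View pics/ov.png

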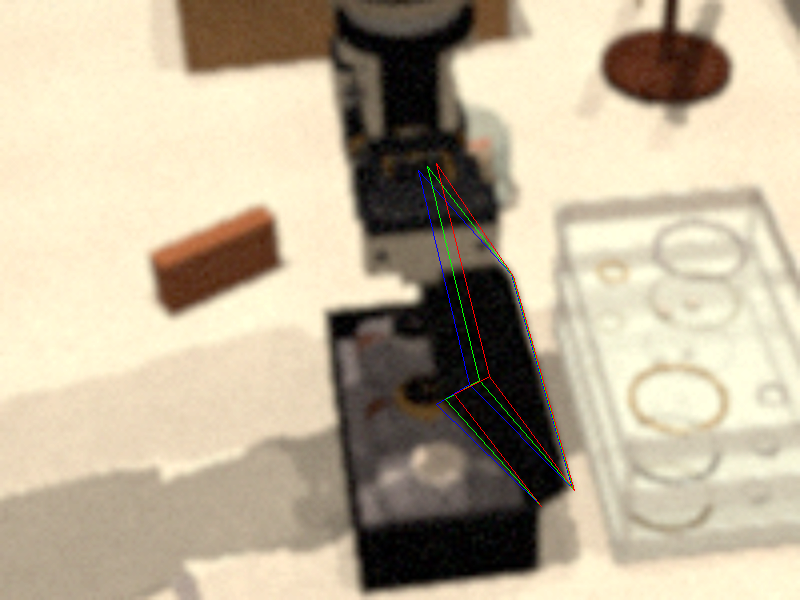

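Run:
```python
from h import *
im0=cv2.imread("pics/zz2f.png")
im=cv2.resize(im0[165:240,280:360],None,fx=8,fy=8,interpolation=cv2.INTER_CUBIC)
im=np.clip(im.astype(float)*4,0,255).astype(np.uint8)
a=.038;R=np.array([[np.cos(a),-np.sin(a),0],[np.sin(a),np.cos(a),0],[0,0,1]])
for deg,col in((55,(255,0,0)),(60,(0,255,0)),(65,(0,0,255))):
    t=np.radians(deg)
    P=[]
    for x,y,z in((-.115,.105,0),(-.115,-.105,0),(0,-.105,0)):
        X=x*np.cos(t)+z*np.sin(t);Z=-x*np.sin(t)+z*np.cos(t)
        P.append(np.array([.5725,.05,0])+R@[.0575+X,y,.062+Z])
    p=(proj("side",P)-[280,165]+.5)*8-.5
    cv2.polylines(im,[p.round().astype(int)],False,col,1)
cv2.imwrite("pics/ov2.png",im)
print(arm.observe()["position"],arm.observe()["force"])
```

```text
[0.5708851  0.04868826 0.1919424 ] [-3.25487743 -1.2423124   4.83560226]
```

View pics/ov2.png

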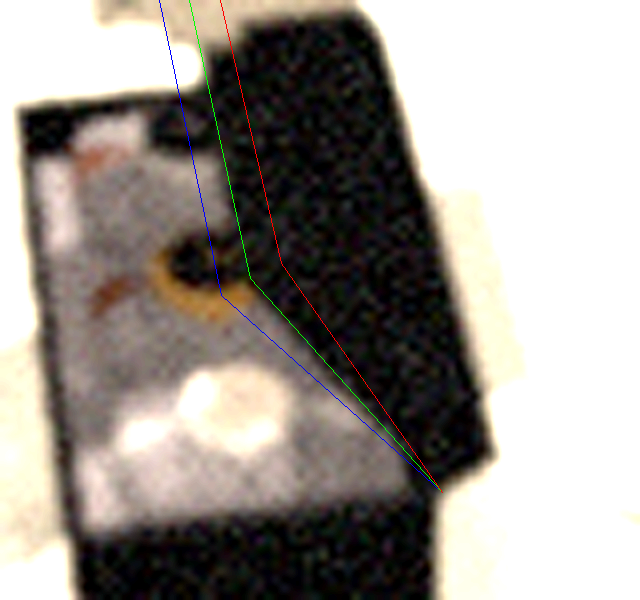

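Run:
```python
from h import *
im=cv2.imread("pics/v1.png")[180:320,380:480]
im2=cv2.imread("pics/zz1f.png")[180:250,230:290]
cv2.imwrite("pics/chips.png",np.hstack([cv2.resize(im,(400,560),interpolation=cv2.INTER_CUBIC),cv2.resize(im2,(400,560),interpolation=cv2.INTER_CUBIC)]))
```

```text
(no output)
```

View pics/chips.png

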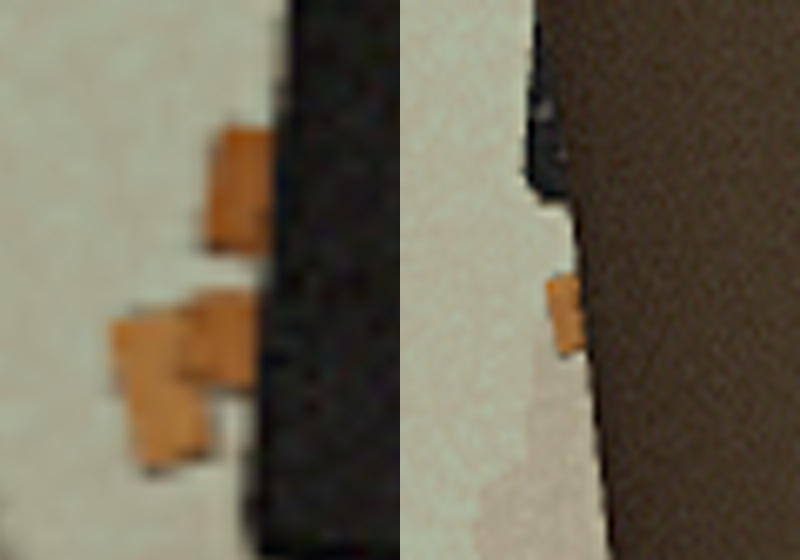

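Run:
```python
from cell import arm
s=arm.observe();print(s["clock"],s["width"]);print(arm.sign_off())
```

```text
17.5667 0.2761197091380675
the job is handed in; nothing more can be done
None
```

The job is handed in with the gripper still holding the lid at about 60°. One check is incomplete: I only saw three of the four chips after they landed.

- **Sweeping:** I picked up the cedar block and swept the chips off the left end of the lid in one slow pass. The block stayed about 2 mm above the lid and the fingertips about 25 mm above it, and both camera views showed the lid bare afterwards. Three chips are on the shelf beside the left wall of the box. I saw no sign of the fourth anywhere else, so it is most likely in the strip by that wall, hidden behind the box from both cameras.
- **Block:** It is standing back in its original spot, to within about 1 mm.
- **Lid:** The tab is held by its side edges at 20 N (opening 25.4 mm for a 26 mm tab). The angle from the tool's travel is about 60.1°, and overlaying the lid's outline on the side picture also gives 60°, to within roughly 1–2°.
- **Everything else:** The tray, dish, jar, bottle and hair clip look undisturbed in the pictures, though I didn't measure them again and the arm hid the clip in the last top view. The largest force reading I saw was about 7 N. The clock read 17.6 s.

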